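Put three stone carvings back on their own plinths

ROBOT

A 6-joint arm with a two-finger parallel gripper is mounted at the origin on the work surface. World frame = base frame: x ahead of the robot, y to its left, z up, the work surface at z = 0. Lengths are in m, angles in rad, forces in N, time in s.
With the tool pointing down it reaches from about 0.275 to 1 m from the base axis. Payload 8.4 kg.
Tool frame: the origin (TCP) lies on the centre line of the jaws, within the pads' length; the fingertips stand ahead of it and the grasp point (between the pads) lies 3 mm ahead of it (robot.finger_overhang is the z of the fingertips in the tool frame, in m); z points along the fingers, x is the direction in which the jaws open and shut, and the axes are right-handed (so a half turn about z gives the same grasp; the last joint's range is limited). The gripper opens to 85 mm and grips with 20 to 120 N. Pads are 22 mm wide; open, the fingers measure 114 mm over their backs; the gripper's body (76 mm by 85 mm) begins 54 mm behind the grasp point. The pads swing forward as they close: fully open they stand 13 mm farther back than shut.
Start: joints at [-1.341, 0.353, 1.633, -0, 1.155, -0.002], TCP at [0.144, -0.608, 0.253] pointing down, gripper open.
Joint ranges: [-2.63, 2.63], [-0.92, 2.1], [0.06, 2.66], [-1.3, 4.44], [0, 2.69], [-3.02, 3.02]. Speed limits (rad/s): [2.22, 2.22, 2.79, 3.14, 3.14, 3.14].

INTERFACE

Orientations are given as a rotation vector (axis times angle).
In Python, from station import robot, viewer, models gives the robot as it stands.
- The arm moves only by the shell command python3 -m handwheel 'ROWS' [OPENING] [FORCE]. ROWS is JSON, a list of rows, each an object of numbers: "tx", "ty", "tz": the shift along the tool's x, y, z in cm; "yaw": the turn about the tool's z in rad. A call has 1 to 20 rows; each row is the pose to reach, as a shift and turn from the pose commanded when the call began, along the tool's axes at that moment; what a row does not reach only later rows make up. A row lasts 1/10 s, in which the tool goes at most 50 mm and 8.59 degrees, less where a joint would pass 70% of its speed; a pose out of reach is approached as far as the arm can. A call with a gripper value outside its range is refused whole. OPENING is the closure, from 0 (fully open) to 1 (shut), set as the call begins (- or left out, the last holds). The fingers move at their own pace and stop on an object; FORCE is the grip in N (left out, the last holds). Time passes only in rows, so rows that repeat a pose let the fingers close. It gives the time, the measured TCP pose, the force and the opening at its end, in the units of the state.
- robot.get_obs(): the state, without advancing time (a new reading comes with each control period).
- viewer.get_image(name): name is "scene" or "top" or "wrist"; returns the picture (420x560x3 uint8, red, green, blue); there is no depth.
- viewer.calibration(name): a dict with "fov_y" (degrees; the focal length in pixels is half the picture's height over the tangent of half this angle, whatever the lens; pixels are square), "cx", "cy" (the principal point, pixels), "R" (3x3) and "t" (3): a world point X has camera coordinates R X + t; the wrist camera has in their place "mount" (4x4, takes a point from camera to tool coordinates, whose origin is the TCP and whose axes are the tool frame's). Camera axes: x right, y down, z forward; pixel columns grow to the right and rows downward; lengths in m; the calibration is good to about 2 mm. A picture is of the moment at which its call begins: read the wrist's pose just before it. calibration takes no time and is no camera call.
- robot.job_done(): hands the job in, once; it reports no verdict.
Trained networks look in the newest picture that a camera, given by its name, has taken for a name from the list of things; names that differ only in an ending like _2 or _b are one class to them, and where a whole thing is asked for, a point or a joint stands for the part that bears it (a point fixed in the world has none). Each returns a list of dicts, best first, with "p" (0 to 1); they miss things now and then, are a little off and sometimes report something else, mostly with a low value. They report only what shows in the picture. A call takes as long as a camera call. They do not tell look-alikes from the thing itself.
- models.masks_of(camera, thing): "mask" (420x560 bool, what is visible of it) and "extent" ([left, top, width, height] in pixels, round what is visible of it).
- models.spot_point(camera, thing): "location" ([column, row] in pixels: a listed point, or the origin of a listed thing).
The state is a dict: "clock": time; "joint_positions": joint angles; "joint_velocities": joint speeds; "joint_efforts": joint torques, N m; "eef_pos": TCP position; "ee_rot": TCP orientation; "force": force on the tool from outside, world axes, zero at the start; "wrist_torque": the same for the moment, N m; "width": finger opening in m.
Only numpy, scipy, OpenCV 4.12 (cv2) and the standard library are available. Lean on these libraries where they do the work, as an engineer would, in place of code of your own. Each camera call takes 0.05 s, during which the arm holds its last target. There are 200 camera calls.

TASK

The three grey-green stone carvings stand on the wrong plinths: put each on the plinth of its own foot's shape (the square-footed tower on the square plinth, the round gourd on the round one, the oblong-footed elephant on the oblong one), centred, upright and, for tower and elephant, with the foot's edges parallel to the plinth's (the elephant lengthwise, facing either way). Use the empty cork block as the halfway place, let each carving stand on it or on a plinth only, never on the bench, and set the carvings down rather than drop or tip them. Leave the small mushroom, tortoise and dish as they stand.

Things in the scene. Friction and masses are not known exactly. Their poses are not given: they have to be found in the camera images.
- tower: Carved tower of polished grey-green stone, 105 mm tall, about 0.26 kg: square foot 50 x 50 x 16 mm, above it a straight square column 32 x 32 mm from 16 to 85 mm height, its faces parallel to the foot's edges, then a four-sided point. Origin: centre of the underside; z up, x and y parallel to the edges. Starts on the round plinth.
- gourd: Carved gourd of polished grey-green stone, round, 98 mm tall, 0.24 kg: foot 52 mm across, lower bulb 54 mm across (22 to 32 mm height), waist 24 mm across at 54 mm, upper bulb 34 mm across with a straight band from 64 to 80 mm height, thin stem on top. Origin: centre of the underside; z up. Starts on the oblong plinth.
- elephant: Carved elephant of polished grey-green stone, 76 mm tall, 0.22 kg: oblong foot plate 66 (x) x 40 (y) x 10 mm; barrel body 34 mm wide across y, along x from -25 to +19 mm, axis 48 mm above the underside; head and trunk at +x, ears 44 mm across at x = 17 mm. Grip across the barrel near x = -3 mm. Origin: centre of the underside; z up, x to the trunk. Starts on the square plinth.
- plinth_square: A fixed dark-wood display plinth, square, 90 x 90 mm, 30 mm high. Origin: centre of its underside on the bench; x and y parallel to its edges.
- plinth_round: A fixed dark-wood display plinth, round, 96 mm across, 30 mm high. Origin: centre of its underside on the bench.
- plinth_oblong: A fixed dark-wood display plinth, oblong, 120 (x) x 70 (y) mm, 30 mm high. Origin: centre of its underside on the bench; x along its length.
- cork_block: Fixed brown cork block, 120 (x) x 90 (y) mm, 25 mm high, empty at the start: the free halfway place. Origin: centre of its underside on the bench.
- mushroom: Bystander: small loose pink stone mushroom, 46 mm tall, 48 mm across. Origin: centre of the underside.
- tortoise: Bystander: small loose black stone tortoise, 65 mm long, 29 mm tall. Origin: centre of the underside; x to its head.
- dish: Bystander: small loose white round dish, 68 mm across, 24 mm tall. Origin: centre of the underside.
Mind the look-alikes: they are no part of the job. What is shaped like the plinth_oblong but orange or red is not meant.

How it is judged:
By the outcome, as a careful person would: the job done as asked, in the order asked, and still so for the second after the job is handed in, with the robot touching nothing.
It also fails if it takes over 128 s, if anything falls off the work surface, if the arm or the gripper's body presses on something with over 40 N, if the wrist force passes 120 N, or if a joint passes its speed limit or range.

## Working session

There is one attempt and no reset: what is moved stays moved. The work goes in short steps, Python scripts to look and compute and a shell command to move; the robot and the scene stay as the last step left them, time stands still between calls to the robot, and variables do not carry over. Pictures are saved under pics/ and viewed, about 12 in all and at most 16, crops included, and the job is handed in when it is done.

```bash
mkdir -p pics; ls
python3 - <<'E'
from station import robot, viewer, models
import cv2, numpy as np
o=robot.get_obs(); print({k:np.round(v,3).tolist() for k,v in o.items()}, robot.finger_overhang)
for c in ["scene","top","wrist"]:
    im=viewer.get_image(c); cv2.imwrite(f"pics/a_{c}.png",im[:,:,::-1]); print(c,viewer.calibration(c))
for t in "tower gourd elephant plinth_square plinth_round plinth_oblong cork_block mushroom tortoise dish".split():
    for c in ["top"]:
        print(t,c,[(round(d["p"],2),np.round(d["location"],1).tolist()) for d in models.spot_point(c,t)[:3]],[(round(d["p"],2),list(d["extent"])) for d in models.masks_of(c,t)[:3]])
E
```

```text
pics
{'clock': 0.0, 'joint_positions': [-1.341, 0.354, 1.634, -0.0, 1.155, -0.002], 'joint_velocities': [-0.0, 0.001, 0.0, -0.0, 0.0, -0.0], 'joint_efforts': [0.0, -60.525, -34.206, -0.0, 0.009, 0.0], 'eef_pos': [0.143, -0.608, 0.253], 'ee_rot': [-2.463, 1.949, 0.002], 'force': [0.81, 0.285, 0.379], 'wrist_torque': [0.018, 0.028, -0.001], 'width': 0.085} 0.022
scene {'fov_y': 54.78911289769987, 'cx': 281.513523823814, 'cy': 213.31127526160185, 'R': array([[ 0.79455467,  0.60717923,  0.00403255],
       [ 0.51665292, -0.67257313, -0.52982558],
       [-0.3189869 ,  0.42305882, -0.84809704]]), 't': array([-0.4925435 , -0.16217004,  1.22694182])}
top {'fov_y': 56.267699734920505, 'cx': 288.4877985691331, 'cy': 212.1204874405792, 'R': array([[-0.00188168, -0.99982531, -0.01859599],
       [-0.98130422,  0.00542507, -0.19238658],
       [ 0.19245386,  0.01788631, -0.981143  ]]), 't': array([0.16679374, 0.54675302, 1.05187666])}
wrist {'fov_y': 60.31657908723517, 'cx': 275.89137109725874, 'cy': 204.17810844241112, 'mount': array([[ 9.99999271e-01, -1.18943079e-03, -2.08805454e-04,
        
[... 627 characters left out ...]
.8]), (0.41, [443.8, 224.1, 29.7, 26.0])]
plinth_round top [(0.91, [377.6, 194.5])] [(0.62, [363.0, 171.8, 32.0, 36.6]), (0.19, [310.1, 159.5, 8.9, 13.3])]
plinth_oblong top [(0.72, [131.7, 279.6]), (0.65, [192.2, 258.0]), (0.62, [243.6, 193.1])] [(0.95, [227.1, 182.1, 41.7, 33.0]), (0.78, [165.6, 237.0, 48.6, 39.9]), (0.65, [108.0, 262.8, 48.7, 34.2])]
cork_block top [(0.65, [309.9, 247.4])] [(0.59, [287.7, 222.3, 47.6, 46.9])]
mushroom top [(0.73, [313.3, 172.1])] [(0.48, [304.9, 156.9, 16.9, 16.2])]
tortoise top [(0.79, [386.5, 256.6]), (0.16, [378.3, 191.3])] [(0.76, [377.2, 244.9, 20.9, 22.1])]
dish top [(0.88, [445.6, 173.2]), (0.3, [377.8, 189.7])] [(0.65, [441.8, 161.3, 22.6, 24.4])]
```

View pics/a_top.png

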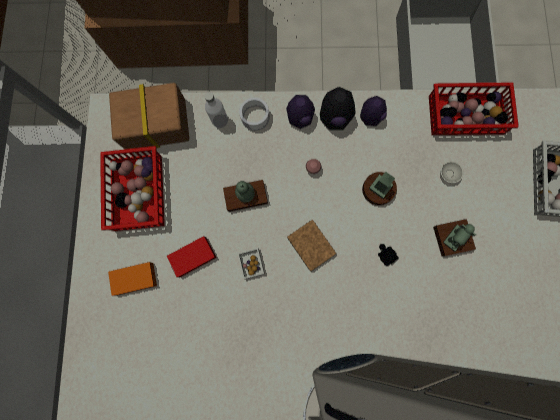

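View pics/a_scene.png

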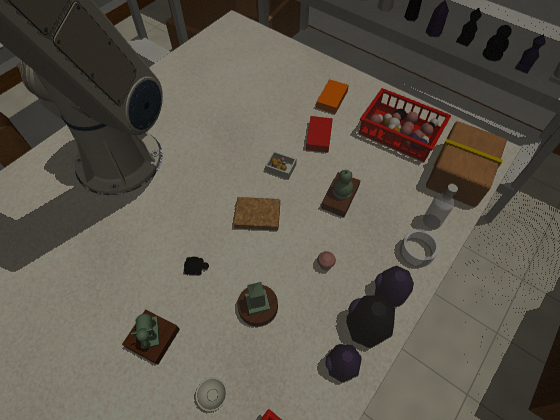

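Top view: tower on the round plinth (~380,187), gourd on the oblong (~245,193), elephant on the square (~456,237), cork at (311,245). The red and orange oblongs are look-alikes. Next I need rough world positions, and where to put the wrist camera above each.

```bash
cat > h.py <<'E'
from station import robot, viewer, models
import cv2, numpy as np
from scipy.spatial.transform import Rotation as Ro
def cam(name):
    c=viewer.calibration(name); f=210/np.tan(np.radians(c["fov_y"]/2))
    if "mount" in c:
        o=robot.get_obs(); T=np.eye(4); T[:3,:3]=Ro.from_rotvec(o["ee_rot"]).as_matrix(); T[:3,3]=o["eef_pos"]
        M=T@c["mount"]; R=M[:3,:3].T; t=-R@M[:3,3]
    else: R,t=np.array(c["R"]),np.array(c["t"])
    return f,c["cx"],c["cy"],R,t
def back(C,px,z):
    f,cx,cy,R,t=C; px=np.atleast_2d(px).astype(float)
    d=np.c_[(px[:,0]-cx)/f,(px[:,1]-cy)/f,np.ones(len(px))]@R; o=-R.T@t
    return (o+d*((z-o[2])/d[:,2])[:,None])[:,:2]
def proj(C,X):
    f,cx,cy,R,t=C; p=np.atleast_2d(X)@R.T+t
    return np.c_[f*p[:,0]/p[:,2]+cx,f*p[:,1]/p[:,2]+cy]
def goto(xy,z=None,toolpt=(0,0),yaw=None,obs=None):
    """shift (cm, tool axes) bringing tool point toolpt (x,y) over world xy; yaw = world angle of the tool x wanted (mod pi)"""
    o=obs or robot.get_obs(); R=Ro.from_rotvec(o["ee_rot"]).as_matrix(); p=np.array(o["eef_pos"])
    dy=0; a0=np.arctan2(R[1,0],R[0,0])
    if yaw is not None: dy=(a0-yaw+np.pi/2)%np.pi-np.pi/2   # tool z down: +yaw turns world angle negative
    R2=R@Ro.from_rotvec([0,0,dy]).as_matrix()
    tgt=np.array([*xy,p[2] if z is None else z])-R2@np.array([*toolpt,0])
    return np.round(R.T@(tgt-p)*100,2).tolist(),round(float(dy),3),"clock",round(float(o["clock"]),2),"tool-x angle",round(float(a0),3)
def rect(C,m,z):
    cs,_=cv2.findContours(m.astype(np.uint8),cv2.RETR_EXTERNAL,cv2.CHAIN_APPROX_NONE)
    w=back(C,max(cs,key=len)[:,0],z)
    (cx,cy),(a,b),th=cv2.minAreaRect((w*1000).astype(np.float32))
    if a<b: a,b,th=b,a,th+90
    return round(cx/1000,4),round(cy/1000,4),round(a,1),round(b,1),round(np.radians((th+90)%180-90),3)
E
python3 - <<'E'
from h import *
viewer.get_image("top"); C=cam("top")
for t,z,l in [("tower",.03,1),("gourd",.03,1),("elephant",.03,1),("plinth_square",.03,0),("plinth_round",.03,0),("plinth_oblong",.03,0),("cork_block",.025,0)]:
    m=models.masks_of("top",t)
    s=models.spot_point("top",t)
    print(t,[rect(C,d["mask"],z) for d in m[:1]],[back(C,d["location"],.03 if l else 0).round(4).tolist() for d in s[:3]])
print(goto([.49,-.22],toolpt=(0,-.08)),robot.get_obs()["ee_rot"])
E
```

```text
tower [(0.6334, -0.1086, 73.8, 50.7, np.float64(-0.656))] [[[0.6247, -0.1095]], [[0.6611, -0.2943]]]
gourd [(0.6151, 0.2957, 64.1, 51.7, np.float64(0.782))] [[[0.6154, 0.297]], [[0.6266, -0.1067]]]
elephant [(0.4824, -0.3179, 96.4, 51.1, np.float64(-0.873))] [[[0.4686, -0.3094]], [[0.4196, -0.1091]]]
plinth_square [(0.476, -0.3007, 101.4, 90.8, np.float64(-1.365))] [[[0.4805, -0.3072]]]
plinth_round [(0.6172, -0.0948, 93.1, 92.5, np.float64(-0.647))] [[[0.6189, -0.0946]]]
plinth_oblong [(0.6022, 0.2924, 120.1, 74.0, np.float64(-1.356))] [[[0.4255, 0.4428]], [[0.6014, 0.286]], [[0.362, 0.6123]]]
cork_block [(0.4568, 0.1012, 121.4, 90.5, np.float64(0.606))] []
([-29.83, -34.64, -0.0], 0.0, 'clock', 1.9, 'tool-x angle', -1.339) [ 2.46341988e+00 -1.94964163e+00  1.60015835e-05]
```

```bash
cat >> h.py <<'E'
def look(tag,things):
    C=cam("wrist"); im=viewer.get_image("wrist"); cv2.imwrite(f"pics/{tag}.png",im[:,:,::-1])
    for t,z in things:
        for d in models.masks_of("wrist",t)[:2]: print(t,"mask",round(d["p"],2),rect(C,d["mask"],z),np.round(d["extent"]).tolist())
        for d in models.spot_point("wrist",t)[:2]: print(t,"spot",round(d["p"],2),back(C,d["location"],z if t[0] in"teg" else 0).round(4).tolist(),np.round(d["location"]))
E
python3 -c "
from h import *
print(goto([.478,-.305],toolpt=(0,-.07)))"
```

```text
([-21.84, -32.52, -0.0], 0.0, 'clock', 1.9, 'tool-x angle', -1.339)
```

```bash
python3 -m handwheel '[{"tx":-2.7,"ty":-4,"tz":-2},{"tx":-5.4,"ty":-8,"tz":-2},{"tx":-8.1,"ty":-12,"tz":-2},{"tx":-10.8,"ty":-16,"tz":-2},{"tx":-13.5,"ty":-20,"tz":-2},{"tx":-16.2,"ty":-24,"tz":-2},{"tx":-18.9,"ty":-28,"tz":-2},{"tx":-21.8,"ty":-32.5,"tz":-2},{"tx":-21.8,"ty":-32.5,"tz":-2},{"tx":-21.8,"ty":-32.5,"tz":-2}]' 0
python3 - <<'E'
from h import *
look("w1",[("elephant",.04),("plinth_square",.03)])
print(goto([.618,-.095],toolpt=(0,-.07)))
E
```

```text
validation failed for argument at $[0]...
```

```bash
python3 -m handwheel '[{"tx":-2.7,"ty":-4,"tz":-2,"yaw":0},{"tx":-5.4,"ty":-8,"tz":-2,"yaw":0},{"tx":-8.1,"ty":-12,"tz":-2,"yaw":0},{"tx":-10.8,"ty":-16,"tz":-2,"yaw":0},{"tx":-13.5,"ty":-20,"tz":-2,"yaw":0},{"tx":-16.2,"ty":-24,"tz":-2,"yaw":0},{"tx":-18.9,"ty":-28,"tz":-2,"yaw":0},{"tx":-21.8,"ty":-32.5,"tz":-2,"yaw":0},{"tx":-21.8,"ty":-32.5,"tz":-2,"yaw":0},{"tx":-21.8,"ty":-32.5,"tz":-2,"yaw":0}]' 0
python3 - <<'E'
from h import *
look("w1",[("elephant",.04),("plinth_square",.03)])
print(goto([.618,-.095],toolpt=(0,-.07)))
E
```

```text
clock: 2.9
eef_pos: [0.4106, -0.3205, 0.2734]
ee_rot: [2.466, -1.946, 0.0]
force: [-0.3, -0.3, -0.1]
width: 0.0854
elephant mask 0.59 (0.4776, -0.305, 78.3, 50.0, np.float64(-0.897)) [236.0, 60.0, 78.0, 76.0]
elephant spot 0.92 [[0.4752, -0.3057]] [277.  99.]
plinth_square mask 0.73 (0.4771, -0.3057, 89.6, 89.5, np.float64(-1.364)) [232.0, 47.0, 96.0, 98.0]
([-17.38, -18.54, -0.01], 0.0, 'clock', 3.15, 'tool-x angle', -1.341)
```

View pics/w1.png

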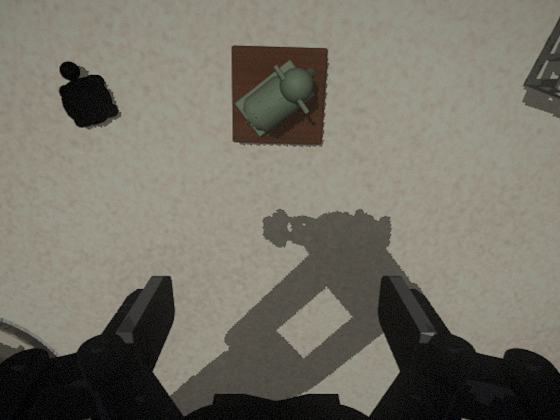

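Elephant at (277,98) on the square plinth, trunk toward upper right. The plinth fit reads 90x90 as it should. Now the round plinth.

```bash
python3 -m handwheel '[{"tx":-3,"ty":-3.2,"tz":0,"yaw":0},{"tx":-6,"ty":-6.4,"tz":0,"yaw":0},{"tx":-9,"ty":-9.6,"tz":0,"yaw":0},{"tx":-12,"ty":-12.8,"tz":0,"yaw":0},{"tx":-15,"ty":-16,"tz":0,"yaw":0},{"tx":-17.4,"ty":-18.5,"tz":0,"yaw":0},{"tx":-17.4,"ty":-18.5,"tz":0,"yaw":0},{"tx":-17.4,"ty":-18.5,"tz":0,"yaw":0}]' 0
python3 - <<'E'
from h import *
look("w2",[("tower",.046),("plinth_round",.03)])
a=cv2.imread("pics/w1.png")[40:150,225:335]; b=cv2.imread("pics/w2.png")[40:150,225:335]
cv2.imwrite("pics/w12.png",cv2.resize(np.hstack([a,b]),None,fx=3.6,fy=3.6,interpolation=cv2.INTER_CUBIC))
print(goto([.602,.292],toolpt=(0,-.07)))
E
```

```text
clock: 3.95
eef_pos: [0.5497, -0.1101, 0.273]
ee_rot: [2.463, -1.949, -0.001]
force: [0.0, -0.5, -0.4]
width: 0.0852
tower mask 0.97 (0.6241, -0.0995, 50.1, 49.6, np.float64(-0.664)) [250.0, 50.0, 72.0, 73.0]
tower spot 0.67 [[0.6213, -0.0978]] [281.  92.]
plinth_round mask 0.96 (0.6236, -0.0993, 94.4, 94.0, np.float64(-1.34)) [236.0, 37.0, 96.0, 101.0]
plinth_round spot 0.28 [[0.4291, -0.1167]] [259. 256.]
plinth_round spot 0.25 [[0.6237, -0.1014]] [285.  89.]
([-38.02, -7.31, -0.01], 0.0, 'clock', 4.2, 'tool-x angle', -1.341)
```

View pics/w12.png

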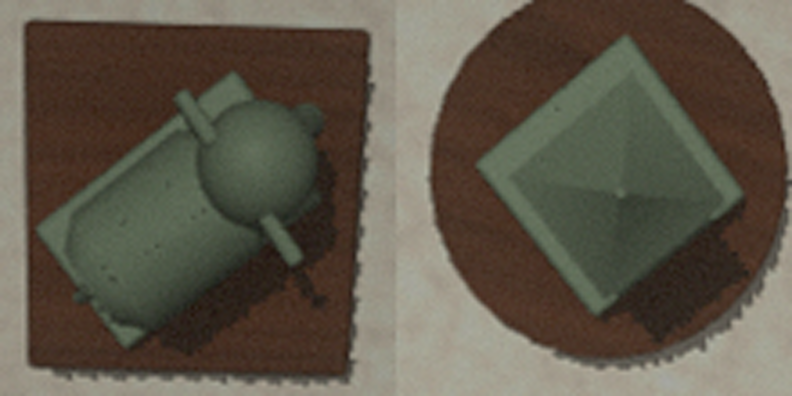

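Left: elephant foot-plate corners at crop (38,230), (130,347) and (235,72). Right: tower is 50x50 and centred on the round plinth. Now the oblong plinth.

```bash
python3 -m handwheel '[{"tx":-4,"ty":-0.8,"tz":0,"yaw":0},{"tx":-8,"ty":-1.6,"tz":0,"yaw":0},{"tx":-12,"ty":-2.4,"tz":0,"yaw":0},{"tx":-16,"ty":-3.2,"tz":0,"yaw":0},{"tx":-20,"ty":-4,"tz":0,"yaw":0},{"tx":-24,"ty":-4.8,"tz":0,"yaw":0},{"tx":-28,"ty":-5.6,"tz":0,"yaw":0},{"tx":-32,"ty":-6.4,"tz":0,"yaw":0},{"tx":-36,"ty":-7,"tz":0,"yaw":0},{"tx":-38,"ty":-7.3,"tz":0,"yaw":0},{"tx":-38,"ty":-7.3,"tz":0,"yaw":0},{"tx":-38,"ty":-7.3,"tz":0,"yaw":0}]' 0
python3 - <<'E'
from h import *
look("w3",[("gourd",.057),("plinth_oblong",.03)])
print(goto([.457,.101],toolpt=(0,-.07)))
# elephant from w1
c=viewer.calibration("wrist"); T=np.eye(4); T[:3,:3]=Ro.from_rotvec([2.466,-1.946,0]).as_matrix(); T[:3,3]=[.4106,-.3205,.2734]
M=T@c["mount"]; R=M[:3,:3].T; C=(210/np.tan(np.radians(c["fov_y"]/2)),c["cx"],c["cy"],R,-R@M[:3,3])
p=np.array([[38,230],[130,347],[235,72]])/3.6+[225,40]; w=back(C,p,.04)
print("corners",w.round(4).tolist(),"centre",((w[1]+w[2])/2).round(4),"len",np.linalg.norm(w[2]-w[0]),np.linalg.norm(w[1]-w[0]),"ang x",np.arctan2(*(w[2]-w[0])[::-1]),np.arctan2(*(w[1]-w[0])[::-1]))
E
```

```text
clock: 5.4
eef_pos: [0.5336, 0.2763, 0.2732]
ee_rot: [2.463, -1.949, 0.0]
force: [-0.2, 0.2, 0.2]
width: 0.0855
gourd mask 0.9 (0.6074, 0.2926, 53.3, 52.6, np.float64(0.231)) [251.0, 56.0, 55.0, 64.0]
gourd spot 0.62 [[0.6098, 0.2901]] [281.  87.]
plinth_oblong mask 0.84 (0.605, 0.2948, 120.3, 71.5, np.float64(-1.357)) [209.0, 49.0, 127.0, 82.0]
plinth_oblong mask 0.76 (0.3844, 0.5415, 82.7, 23.9, np.float64(-0.013)) [0.0, 204.0, 24.0, 70.0]
plinth_oblong spot 0.74 [[0.4261, 0.443]] [116. 216.]
([15.26, 18.48, 0.0], 0.0, 'clock', 5.65, 'tool-x angle', -1.34)
corners [[0.462, -0.2685], [0.4378, -0.2987], [0.5114, -0.3094]] centre [ 0.4746 -0.304 ] len 0.06410537071202989 0.03866216941762928 ang x -0.6918851283627588 -2.246956609676459
```

View pics/w3.png

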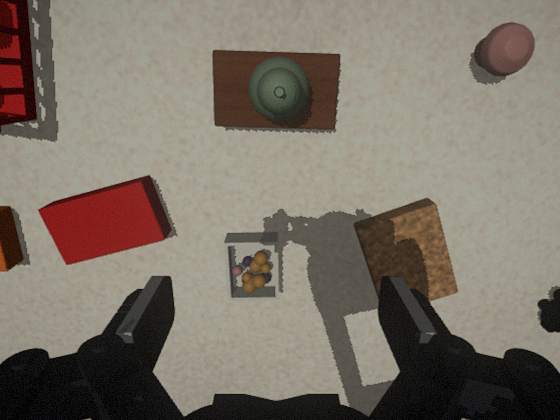

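Gourd at (280,90) on the oblong plinth, which fits at 120x71. The gourd goes to the cork first.

Run:
```python
from h import *
C=cam("wrist"); print("stem",back(C,[280,92],.128)); print(goto([.6074,.2926],z=.102)); print(proj(C,[.6074,.2926,.03]))
```

```text
stem [[0.60805992 0.29076577]]
([0.04, -7.54, 17.14], 0.0, 'clock', 5.65, 'tool-x angle', -1.34)
[[276.8473391   88.90430713]]
```

```bash
python3 -m handwheel '[{"tx":0,"ty":-3,"tz":0,"yaw":0},{"tx":0.1,"ty":-6,"tz":0,"yaw":0},{"tx":0.1,"ty":-7.55,"tz":2,"yaw":0},{"tx":0.1,"ty":-7.55,"tz":5,"yaw":0},{"tx":0.1,"ty":-7.55,"tz":8,"yaw":0},{"tx":0.1,"ty":-7.55,"tz":11,"yaw":0},{"tx":0.1,"ty":-7.55,"tz":13,"yaw":0},{"tx":0.1,"ty":-7.55,"tz":15,"yaw":0},{"tx":0.1,"ty":-7.55,"tz":16.4,"yaw":0},{"tx":0.1,"ty":-7.55,"tz":17.1,"yaw":0},{"tx":0.1,"ty":-7.55,"tz":17.1,"yaw":0},{"tx":0.1,"ty":-7.55,"tz":17.1,"yaw":0}]' 0 && python3 -m handwheel '[{"tx":0,"ty":0,"tz":0,"yaw":0},{"tx":0,"ty":0,"tz":0,"yaw":0},{"tx":0,"ty":0,"tz":0,"yaw":0},{"tx":0,"ty":0,"tz":0,"yaw":0},{"tx":0,"ty":0,"tz":0,"yaw":0},{"tx":0,"ty":0,"tz":0,"yaw":0},{"tx":0,"ty":0,"tz":0,"yaw":0},{"tx":0,"ty":0,"tz":0,"yaw":0},{"tx":0,"ty":0,"tz":0,"yaw":0},{"tx":0,"ty":0,"tz":0,"yaw":0}]' 1 50
```

```text
clock: 6.85
eef_pos: [0.6079, 0.2935, 0.1031]
ee_rot: [-2.463, 1.949, -0.001]
force: [0.3, 0.0, -0.5]
width: 0.0855
clock: 7.85
eef_pos: [0.6078, 0.2934, 0.1029]
ee_rot: [-2.463, 1.949, -0.001]
force: [-0.9, -2.7, 5.4]
width: 0.0325
```

```bash
python3 -m handwheel '[{"tx":0,"ty":0,"tz":-0.5,"yaw":0},{"tx":0,"ty":0,"tz":-2,"yaw":0},{"tx":0,"ty":0,"tz":-4,"yaw":0},{"tx":0,"ty":0,"tz":-6,"yaw":0},{"tx":0,"ty":0,"tz":-7,"yaw":0},{"tx":0,"ty":0,"tz":-7,"yaw":0}]'
python3 - <<'E'
from h import *
viewer.get_image("scene")
im=viewer.get_image("wrist"); cv2.imwrite("pics/g1.png",im[:,:,::-1])
print(goto([.457,.101]))
E
```

```text
clock: 8.45
eef_pos: [0.6082, 0.2939, 0.1744]
ee_rot: [-2.461, 1.948, -0.002]
force: [0.2, 0.2, -3.2]
width: 0.0325
([15.26, 19.02, 0.01], 0.0, 'clock', 8.55, 'tool-x angle', -1.339)
```

View pics/g1.png

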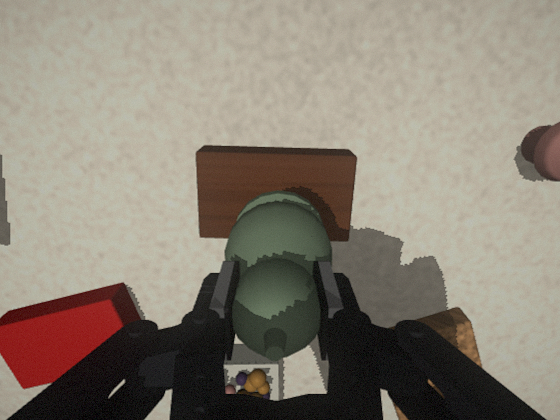

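```bash
python3 -m handwheel '[{"tx":2.5,"ty":3.2,"tz":0,"yaw":0},{"tx":5,"ty":6.3,"tz":0,"yaw":0},{"tx":7.6,"ty":9.5,"tz":0,"yaw":0},{"tx":10.2,"ty":12.7,"tz":0,"yaw":0},{"tx":12.7,"ty":15.8,"tz":0,"yaw":0},{"tx":15.3,"ty":19,"tz":0,"yaw":0},{"tx":15.3,"ty":19,"tz":0,"yaw":0},{"tx":15.3,"ty":19,"tz":2,"yaw":0},{"tx":15.3,"ty":19,"tz":4,"yaw":0},{"tx":15.3,"ty":19,"tz":5.5,"yaw":0},{"tx":15.3,"ty":19,"tz":6.5,"yaw":0},{"tx":15.3,"ty":19,"tz":7,"yaw":0},{"tx":15.3,"ty":19,"tz":7.2,"yaw":0},{"tx":15.3,"ty":19,"tz":7.4,"yaw":0},{"tx":15.3,"ty":19,"tz":7.5,"yaw":0},{"tx":15.3,"ty":19,"tz":7.5,"yaw":0},{"tx":15.3,"ty":19,"tz":7.5,"yaw":0}]'
```

```text
clock: 10.25
eef_pos: [0.4581, 0.1009, 0.0979]
ee_rot: [-2.463, 1.949, -0.001]
force: [-0.5, -0.5, 3.0]
width: 0.0324
```

```bash
python3 -m handwheel '[{"tx":0,"ty":0,"tz":0,"yaw":0},{"tx":0,"ty":0,"tz":0,"yaw":0},{"tx":0,"ty":0,"tz":0,"yaw":0},{"tx":0,"ty":0,"tz":0,"yaw":0},{"tx":0,"ty":0,"tz":0,"yaw":0},{"tx":0,"ty":0,"tz":-3,"yaw":0},{"tx":0,"ty":0,"tz":-7,"yaw":0},{"tx":0,"ty":0,"tz":-11,"yaw":0},{"tx":0,"ty":0,"tz":-15,"yaw":0},{"tx":0,"ty":0,"tz":-17,"yaw":0},{"tx":0,"ty":0,"tz":-17,"yaw":0}]' 0
python3 - <<'E'
from h import *
print(robot.get_obs()["width"],robot.get_obs()["eef_pos"])
e=np.array([.4746,-.304]); a=-.68; g=e-.003*np.array([np.cos(a),np.sin(a)])
print(g,goto(g,z=.273,yaw=a+np.pi/2))
E
```

```text
clock: 11.35
eef_pos: [0.4592, 0.1012, 0.2704]
ee_rot: [-2.46, 1.947, -0.006]
force: [-0.7, -0.1, -0.8]
width: 0.0853
0.0853489402284656 [0.45920282 0.10118129 0.27038859]
[ 0.47226728 -0.30211362] ([39.55, 7.99, -0.31], 0.912, 'clock', 11.35, 'tool-x angle', -1.339)
```

Run:
```python
from h import *
print(goto([.5267,-.3461],z=.25))
```

```text
([45.08, 3.72, 2.02], 0.0, 'clock', 11.35, 'tool-x angle', -1.339)
```

```bash
python3 -m handwheel '[{"tx":3,"ty":0.2,"tz":0,"yaw":-0.15},{"tx":6,"ty":0.5,"tz":0,"yaw":-0.3},{"tx":9,"ty":0.7,"tz":0,"yaw":-0.45},{"tx":12,"ty":1,"tz":0,"yaw":-0.6},{"tx":15,"ty":1.2,"tz":0,"yaw":-0.75},{"tx":18,"ty":1.5,"tz":0,"yaw":-0.9},{"tx":21,"ty":1.7,"tz":0,"yaw":-1.05},{"tx":24,"ty":2,"tz":0,"yaw":-1.2},{"tx":27,"ty":2.2,"tz":0,"yaw":-1.35},{"tx":30,"ty":2.5,"tz":0,"yaw":-1.5},{"tx":33,"ty":2.7,"tz":0,"yaw":-1.65},{"tx":36,"ty":3,"tz":0,"yaw":-1.8},{"tx":39,"ty":3.2,"tz":0,"yaw":-1.95},{"tx":42,"ty":3.5,"tz":0,"yaw":-2.1},{"tx":45,"ty":3.7,"tz":1,"yaw":-2.23},{"tx":45,"ty":3.7,"tz":2,"yaw":-2.23},{"tx":45,"ty":3.7,"tz":2,"yaw":-2.23},{"tx":45,"ty":3.7,"tz":2,"yaw":-2.23}]' 0
python3 - <<'E'
from h import *
look("e1",[("elephant",.04),("plinth_square",.03)])
C=cam("wrist"); u=proj(C,[.4746,-.304,.04])[0]; print(u)
x,y=(int(v) for v in u); x0,y0=x-70,max(y-60,0)
print(x0,y0); im=cv2.imread("pics/e1.png")[y0:y0+120,x0:x0+140]
cv2.imwrite("pics/e1c.png",cv2.resize(im,None,fx=5,fy=5,interpolation=cv2.INTER_CUBIC))
o=robot.get_obs(); print(o["joint_positions"])
E
```

```text
clock: 13.15
eef_pos: [0.5243, -0.3445, 0.2461]
ee_rot: [-2.834, -1.351, 0.002]
force: [0.9, 0.8, 0.4]
width: 0.0853
elephant mask 0.84 (0.481, -0.3078, 80.9, 51.1, np.float64(-0.711)) [250.0, 64.0, 55.0, 97.0]
elephant spot 0.78 [[0.4717, -0.3007]] [277. 100.]
plinth_square mask 0.94 (0.4775, -0.3066, 90.5, 90.1, np.float64(0.198)) [208.0, 34.0, 137.0, 143.0]
[275.92162936 102.80860146]
205 42
[-5.83757618e-01  3.62810354e-01  1.63161680e+00  6.43652988e-05
  1.14632765e+00 -1.47506141e+00]
```

View pics/e1c.png

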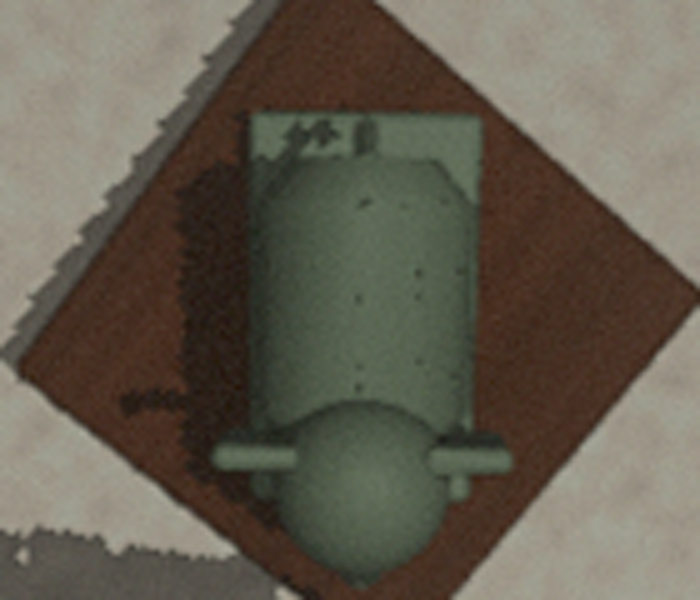

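Run:
```python
from h import *
C=cam("wrist"); w=back(C,np.array([[248,115],[482,115],[254,498],[468,498]])/5+[205,42],.04)
print(w.round(4).tolist(),w.mean(0)); d=(w[2]+w[3]-w[0]-w[1])/2; print(np.linalg.norm(d),np.linalg.norm(w[1]-w[0]),a:=np.arctan2(d[1],d[0]))
e=w.mean(0); g=e-.003*np.array([np.cos(a),np.sin(a)])
print(robot.get_obs()["eef_pos"],goto(g,z=.078,yaw=a+np.pi/2))
```

```text
[[0.4392, -0.2986], [0.4642, -0.2678], [0.4895, -0.3395], [0.5139, -0.3094]] [ 0.47668558 -0.30380916]
0.06485075455479294 0.03968287239159839 -0.6899867049589817
[ 0.52521122 -0.34510923  0.24789643] ([0.16, -6.68, 16.98], 0.01, 'clock', 13.4, 'tool-x angle', 0.891)
```

```bash
python3 -m handwheel '[{"tx":0.1,"ty":-3,"tz":0,"yaw":0},{"tx":0.1,"ty":-6,"tz":0,"yaw":0},{"tx":0.1,"ty":-6.8,"tz":2,"yaw":0},{"tx":0.1,"ty":-6.8,"tz":5,"yaw":0},{"tx":0.1,"ty":-6.8,"tz":8,"yaw":0},{"tx":0.1,"ty":-6.8,"tz":11,"yaw":0},{"tx":0.1,"ty":-6.8,"tz":13,"yaw":0},{"tx":0.1,"ty":-6.8,"tz":15,"yaw":0},{"tx":0.1,"ty":-6.8,"tz":16.2,"yaw":0},{"tx":0.1,"ty":-6.8,"tz":16.8,"yaw":0},{"tx":0.1,"ty":-6.8,"tz":16.8,"yaw":0},{"tx":0.1,"ty":-6.8,"tz":16.8,"yaw":0}]' 0 && python3 -m handwheel '[{"tx":0,"ty":0,"tz":0,"yaw":0},{"tx":0,"ty":0,"tz":0,"yaw":0},{"tx":0,"ty":0,"tz":0,"yaw":0},{"tx":0,"ty":0,"tz":0,"yaw":0},{"tx":0,"ty":0,"tz":0,"yaw":0},{"tx":0,"ty":0,"tz":0,"yaw":0},{"tx":0,"ty":0,"tz":0,"yaw":0},{"tx":0,"ty":0,"tz":0,"yaw":0},{"tx":0,"ty":0,"tz":0,"yaw":0},{"tx":0,"ty":0,"tz":0,"yaw":0}]' 1 50 && python3 -m handwheel '[{"tx":0,"ty":0,"tz":-0.5,"yaw":0},{"tx":0,"ty":0,"tz":-2,"yaw":0},{"tx":0,"ty":0,"tz":-4,"yaw":0},{"tx":0,"ty":0,"tz":-7,"yaw":0},{"tx":0,"ty":0,"tz":-11,"yaw":0},{"tx":0,"ty":0,"tz":-15,"yaw":0},{"tx":0,"ty":0,"tz":-15,"yaw":0},{"tx":0,"ty":0,"tz":-15,"yaw":0}]'
python3 - <<'E'
from h import *
im=viewer.get_image("wrist"); cv2.imwrite("pics/e2.png",im[:,:,::-1])
# elephant centre at tool y = +.003 ; plinth oblong centre
for d in models.masks_of("wrist","plinth_square")[:1]: print(rect(cam("wrist"),d["mask"],.03))
print(goto([.605,.2948],toolpt=(0,.003),yaw=-1.357+np.pi/2))
E
```

```text
clock: 14.6
eef_pos: [0.4732, -0.3024, 0.0801]
ee_rot: [2.834, 1.353, 0.001]
force: [-0.3, -0.8, 0.3]
width: 0.0852
clock: 15.6
eef_pos: [0.4729, -0.3022, 0.0799]
ee_rot: [2.835, 1.353, 0.001]
force: [-0.5, 1.0, 4.7]
width: 0.0326
clock: 16.4
eef_pos: [0.473, -0.3024, 0.2309]
ee_rot: [2.833, 1.353, 0.002]
force: [0.2, -0.5, -2.4]
width: 0.0326
(0.4736, -0.3038, 91.0, 90.2, np.float64(-1.363))
([54.94, -27.38, 0.03], 0.677, 'clock', 16.5, 'tool-x angle', 0.891)
```

View pics/e2.png

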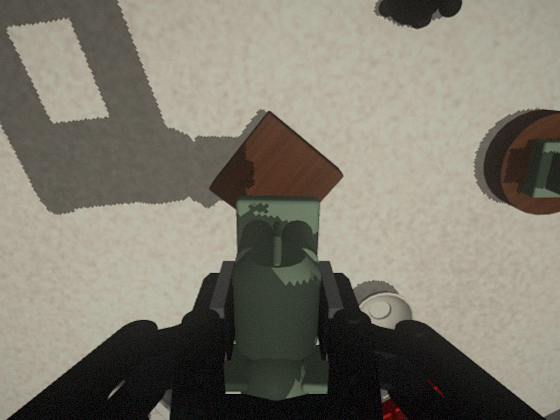

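Run:
```python
from h import *
print(goto([.605,.2948],toolpt=(0,-.075),yaw=-1.357+np.pi/2))
C=cam("wrist"); w=back(C,[[237,199],[321,201]],.191); o=robot.get_obs(); R=Ro.from_rotvec(o["ee_rot"]).as_matrix()[:2,:2]
print((w-np.array(o["eef_pos"])[:2])@R)
```

```text
([50.05, -21.3, 0.03], 0.677, 'clock', 16.5, 'tool-x angle', 0.891)
[[-0.01782602 -0.0328365 ]
 [ 0.02087393 -0.03182241]]
```

```bash
python3 -m handwheel '[{"tx":3.5,"ty":-1.5,"tz":0,"yaw":0.05},{"tx":7,"ty":-3,"tz":0,"yaw":0.1},{"tx":10.5,"ty":-4.5,"tz":0,"yaw":0.15},{"tx":14,"ty":-6,"tz":0,"yaw":0.2},{"tx":17.5,"ty":-7.5,"tz":0,"yaw":0.25},{"tx":21,"ty":-9,"tz":0,"yaw":0.3},{"tx":24.5,"ty":-10.5,"tz":0,"yaw":0.35},{"tx":28,"ty":-12,"tz":0,"yaw":0.4},{"tx":31.5,"ty":-13.5,"tz":0,"yaw":0.45},{"tx":35,"ty":-15,"tz":0,"yaw":0.5},{"tx":38.5,"ty":-16.5,"tz":0,"yaw":0.55},{"tx":42,"ty":-18,"tz":0,"yaw":0.6},{"tx":45.5,"ty":-19.5,"tz":0,"yaw":0.65},{"tx":49,"ty":-20.9,"tz":0,"yaw":0.677},{"tx":50,"ty":-21.3,"tz":0,"yaw":0.677},{"tx":50,"ty":-21.3,"tz":0,"yaw":0.677},{"tx":50,"ty":-21.3,"tz":0,"yaw":0.677},{"tx":50,"ty":-21.3,"tz":0,"yaw":0.677}]'
python3 - <<'E'
from h import *
look("e3",[("plinth_oblong",.03)])
print(goto([.605,.2948],toolpt=(0,.0027),yaw=-1.357+np.pi/2))
E
```

```text
clock: 18.3
eef_pos: [0.6208, 0.2191, 0.2287]
ee_rot: [3.123, 0.334, -0.002]
force: [-0.4, 0.2, -2.3]
width: 0.0324
plinth_oblong mask 0.58 (0.605, 0.2941, 119.2, 69.9, np.float64(-1.368)) [232.0, 10.0, 85.0, 147.0]
plinth_oblong spot 0.84 [[0.6031, 0.2951]] [275.  87.]
([0.0, -7.98, -0.0], -0.001, 'clock', 18.45, 'tool-x angle', 0.213)
```

View pics/e3.png

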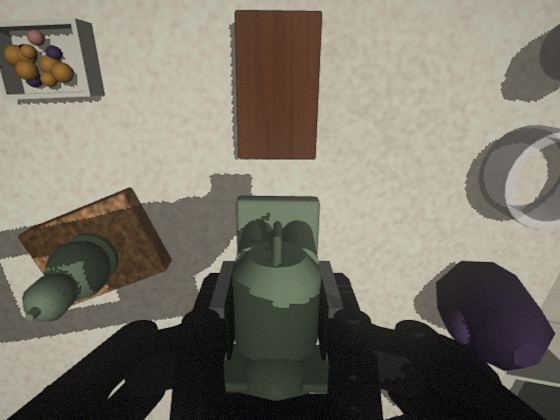

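```bash
python3 -m handwheel '[{"tx":0,"ty":-3,"tz":0,"yaw":0},{"tx":0,"ty":-6,"tz":0,"yaw":0},{"tx":0,"ty":-7.95,"tz":0,"yaw":0},{"tx":0,"ty":-7.95,"tz":3,"yaw":0},{"tx":0,"ty":-7.95,"tz":6,"yaw":0},{"tx":0,"ty":-7.95,"tz":9,"yaw":0},{"tx":0,"ty":-7.95,"tz":11.5,"yaw":0},{"tx":0,"ty":-7.95,"tz":13,"yaw":0},{"tx":0,"ty":-7.95,"tz":14,"yaw":0},{"tx":0,"ty":-7.95,"tz":14.4,"yaw":0},{"tx":0,"ty":-7.95,"tz":14.7,"yaw":0},{"tx":0,"ty":-7.95,"tz":14.8,"yaw":0},{"tx":0,"ty":-7.95,"tz":14.9,"yaw":0},{"tx":0,"ty":-7.95,"tz":14.9,"yaw":0},{"tx":0,"ty":-7.95,"tz":14.9,"yaw":0},{"tx":0,"ty":-7.95,"tz":14.9,"yaw":0}]'; python3 -c "
from h import *
print(goto([.605,.2944],toolpt=(0,.0027),yaw=-1.361+np.pi/2))"
```

```text
clock: 20.05
eef_pos: [0.6046, 0.2984, 0.0806]
ee_rot: [-3.123, -0.335, -0.001]
force: [0.1, 0.0, -2.3]
width: 0.0327
([-0.04, 0.13, -0.0], 0.004, 'clock', 20.05, 'tool-x angle', 0.214)
```

```bash
python3 -m handwheel '[{"tx":0,"ty":0.13,"tz":0,"yaw":0.004},{"tx":0,"ty":0.13,"tz":0.05,"yaw":0.004},{"tx":0,"ty":0.13,"tz":0.1,"yaw":0.004},{"tx":0,"ty":0.13,"tz":0.15,"yaw":0.004},{"tx":0,"ty":0.13,"tz":0.15,"yaw":0.004}]'
```

```text
clock: 20.55
eef_pos: [0.605, 0.297, 0.0798]
ee_rot: [-3.124, -0.329, -0.001]
force: [-1.9, -2.3, 8.0]
width: 0.0323
```

```bash
python3 -m handwheel '[{"tx":0,"ty":0,"tz":-0.05,"yaw":0},{"tx":0,"ty":0,"tz":-0.05,"yaw":0},{"tx":0,"ty":0,"tz":-0.05,"yaw":0},{"tx":0,"ty":0,"tz":-0.05,"yaw":0},{"tx":0,"ty":0,"tz":-0.05,"yaw":0},{"tx":0,"ty":0,"tz":-0.05,"yaw":0},{"tx":0,"ty":0,"tz":-3,"yaw":0},{"tx":0,"ty":0,"tz":-7,"yaw":0},{"tx":0,"ty":0,"tz":-11,"yaw":0},{"tx":0,"ty":0,"tz":-15,"yaw":0},{"tx":0,"ty":3,"tz":-17,"yaw":0},{"tx":0,"ty":6,"tz":-17,"yaw":0},{"tx":0,"ty":8,"tz":-17,"yaw":0},{"tx":0,"ty":8,"tz":-17,"yaw":0},{"tx":0,"ty":8,"tz":-17,"yaw":0},{"tx":0,"ty":8,"tz":-17,"yaw":0}]' 0
python3 - <<'E'
from h import *
look("e4",[("plinth_oblong",.03),("elephant",.04)])
C=cam("wrist"); a=-1.361; u=np.array([np.cos(a),np.sin(a)]); v=np.array([-u[1],u[0]]); c=np.array([.605,.2944])
im=cv2.imread("pics/e4.png"); big=cv2.resize(im[0:180,190:360],None,fx=4,fy=4,interpolation=cv2.INTER_CUBIC)
for h,L,W,col in [(.03,.06,.035,(0,0,255)),(.04,.033,.02,(0,255,255))]:
    P=np.array([[*(c+s*L*u+t*W*v),h] for s,t in [(1,1),(1,-1),(-1,-1),(-1,1)]])
    cv2.polylines(big,[np.round((proj(C,P)-[190,0]+.5)*4).astype(int)],True,col,1)
cv2.imwrite("pics/e4c.png",big)
print(goto([.6241,-.0995],z=.273,toolpt=(0,-.075),yaw=-.664),goto([.6241,-.0995],z=.273,toolpt=(0,-.075),yaw=-.664+np.pi/2),robot.get_obs()["joint_positions"])
E
```

```text
clock: 22.15
eef_pos: [0.6211, 0.2195, 0.2481]
ee_rot: [-3.124, -0.33, 0.002]
force: [-0.1, 0.5, -0.2]
width: 0.0854
plinth_oblong mask 0.78 (0.6047, 0.2941, 119.0, 69.5, np.float64(-1.368)) [233.0, 16.0, 78.0, 141.0]
elephant mask 0.56 (0.6061, 0.2885, 79.3, 51.4, np.float64(-1.313)) [251.0, 47.0, 57.0, 100.0]
elephant spot 0.6 [[0.6076, 0.295]] [279.  89.]
([-12.15, 36.05, -2.44], 0.875, 'clock', 22.4, 'tool-x angle', 0.211) ([-1.58, 37.0, -2.44], -0.696, 'clock', 22.4, 'tool-x angle', 0.211) [3.37195296e-01 4.09470120e-01 1.56022219e+00 1.01013194e-04
 1.17226169e+00 1.26344141e-01]
```

View pics/e4c.png

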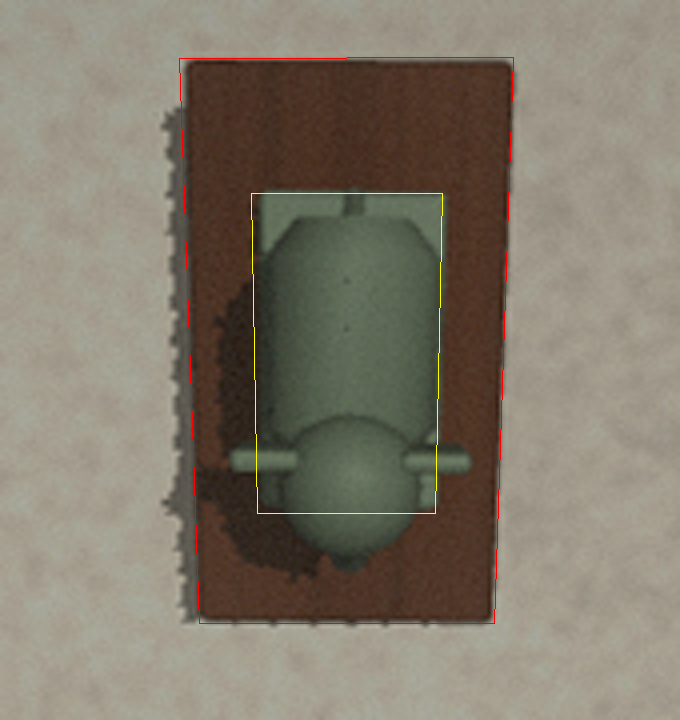

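The elephant is centred and parallel on the oblong plinth, within about 1 mm (overlay agrees). Now the tower.

```bash
python3 -m handwheel '[{"tx":-0.2,"ty":4,"tz":-1,"yaw":-0.1},{"tx":-0.4,"ty":8,"tz":-2,"yaw":-0.2},{"tx":-0.6,"ty":12,"tz":-2.4,"yaw":-0.3},{"tx":-0.8,"ty":16,"tz":-2.4,"yaw":-0.4},{"tx":-1,"ty":20,"tz":-2.4,"yaw":-0.5},{"tx":-1.2,"ty":24,"tz":-2.4,"yaw":-0.6},{"tx":-1.4,"ty":28,"tz":-2.4,"yaw":-0.696},{"tx":-1.5,"ty":32,"tz":-2.4,"yaw":-0.696},{"tx":-1.6,"ty":35,"tz":-2.4,"yaw":-0.696},{"tx":-1.6,"ty":37,"tz":-2.4,"yaw":-0.696},{"tx":-1.6,"ty":37,"tz":-2.4,"yaw":-0.696},{"tx":-1.6,"ty":37,"tz":-2.4,"yaw":-0.696},{"tx":-1.6,"ty":37,"tz":-2.4,"yaw":-0.696}]'
python3 - <<'E'
from h import *
look("t1",[("tower",.046),("plinth_round",.03)])
C=cam("wrist"); c=np.array([.6241,-.0995]); print(proj(C,[*c,.046]))
print(goto(c,z=.095,yaw=.907))
E
```

```text
clock: 23.7
eef_pos: [0.6828, -0.145, 0.2727]
ee_rot: [-2.823, -1.376, 0.0]
force: [-0.5, 0.6, -0.4]
width: 0.0853
tower mask 0.91 (0.6245, -0.1005, 49.7, 49.1, np.float64(0.906)) [248.0, 63.0, 56.0, 57.0]
tower mask 0.67 (0.6673, -0.2997, 62.6, 61.4, np.float64(-0.75)) [120.0, 220.0, 59.0, 53.0]
tower spot 0.71 [[0.6239, -0.1001]] [275.  92.]
plinth_round mask 0.72 (0.6242, -0.1001, 94.9, 94.5, np.float64(-1.272)) [227.0, 37.0, 98.0, 101.0]
[[275.72795012  90.95200895]]
([-0.0, -7.47, 17.79], 0.0, 'clock', 23.95, 'tool-x angle', 0.907)
```

```bash
python3 -m handwheel '[{"tx":0,"ty":-3,"tz":0,"yaw":0},{"tx":0,"ty":-6,"tz":0,"yaw":0},{"tx":0,"ty":-7.45,"tz":2,"yaw":0},{"tx":0,"ty":-7.45,"tz":5,"yaw":0},{"tx":0,"ty":-7.45,"tz":8,"yaw":0},{"tx":0,"ty":-7.45,"tz":11,"yaw":0},{"tx":0,"ty":-7.45,"tz":14,"yaw":0},{"tx":0,"ty":-7.45,"tz":16.5,"yaw":0},{"tx":0,"ty":-7.45,"tz":17.5,"yaw":0},{"tx":0,"ty":-7.45,"tz":17.5,"yaw":0},{"tx":0,"ty":-7.45,"tz":17.5,"yaw":0}]' 0 && python3 -m handwheel '[{"tx":0,"ty":0,"tz":0,"yaw":0},{"tx":0,"ty":0,"tz":0,"yaw":0},{"tx":0,"ty":0,"tz":0,"yaw":0},{"tx":0,"ty":0,"tz":0,"yaw":0},{"tx":0,"ty":0,"tz":0,"yaw":0},{"tx":0,"ty":0,"tz":0,"yaw":0},{"tx":0,"ty":0,"tz":0,"yaw":0},{"tx":0,"ty":0,"tz":0,"yaw":0},{"tx":0,"ty":0,"tz":0,"yaw":0},{"tx":0,"ty":0,"tz":0,"yaw":0}]' 1 50 && python3 -m handwheel '[{"tx":0,"ty":0,"tz":-0.5,"yaw":0},{"tx":0,"ty":0,"tz":-2,"yaw":0},{"tx":0,"ty":0,"tz":-4,"yaw":0},{"tx":0,"ty":0,"tz":-7,"yaw":0},{"tx":0,"ty":0,"tz":-11,"yaw":0},{"tx":0,"ty":0,"tz":-13,"yaw":0},{"tx":0,"ty":0,"tz":-13,"yaw":0},{"tx":0,"ty":0,"tz":-13,"yaw":0}]'
python3 - <<'E'
from h import *
C=cam("wrist");im=viewer.get_image("wrist"); cv2.imwrite("pics/t2.png",im[:,:,::-1])
for d in models.masks_of("wrist","plinth_round")[:1]: print(rect(C,d["mask"],.03))
print(goto([.4773,-.306],toolpt=(0,-.08),yaw=.205))
E
```

```text
clock: 25.05
eef_pos: [0.625, -0.1004, 0.0988]
ee_rot: [2.824, 1.375, 0.002]
force: [0.3, -0.0, 0.6]
width: 0.0855
clock: 26.05
eef_pos: [0.6247, -0.1005, 0.0985]
ee_rot: [2.824, 1.375, 0.001]
force: [-1.0, 0.9, 6.6]
width: 0.0316
clock: 26.85
eef_pos: [0.624, -0.1004, 0.228]
ee_rot: [2.825, 1.375, 0.0]
force: [-0.2, 0.2, -2.8]
width: 0.0313
(0.6115, -0.0898, 95.4, 70.3, np.float64(0.893))
([-30.36, 7.32, 0.03], 0.701, 'clock', 26.95, 'tool-x angle', 0.906)
```

```bash
python3 -m handwheel '[{"tx":-3,"ty":0.7,"tz":0,"yaw":0.07},{"tx":-6,"ty":1.4,"tz":0,"yaw":0.14},{"tx":-9,"ty":2.1,"tz":0,"yaw":0.21},{"tx":-12,"ty":2.9,"tz":0,"yaw":0.28},{"tx":-15,"ty":3.6,"tz":0,"yaw":0.35},{"tx":-18,"ty":4.3,"tz":0,"yaw":0.42},{"tx":-21,"ty":5,"tz":0,"yaw":0.49},{"tx":-24,"ty":5.8,"tz":0,"yaw":0.56},{"tx":-27,"ty":6.5,"tz":0,"yaw":0.63},{"tx":-30.4,"ty":7.3,"tz":0,"yaw":0.701},{"tx":-30.4,"ty":7.3,"tz":0,"yaw":0.701},{"tx":-30.4,"ty":7.3,"tz":0,"yaw":0.701},{"tx":-30.4,"ty":7.3,"tz":0,"yaw":0.701}]'
python3 - <<'E'
from h import *
look("t3",[("plinth_square",.03)])
print(goto([.4773,-.306],z=.0985,toolpt=(0,-.0006),yaw=.205))
E
```

```text
clock: 28.25
eef_pos: [0.494, -0.3838, 0.2267]
ee_rot: [-3.123, -0.323, 0.002]
force: [0.5, 0.5, -1.8]
width: 0.0312
plinth_square spot 0.96 [[0.4789, -0.3058]] [278.  86.]
([-0.09, -7.9, 12.9], 0.002, 'clock', 28.4, 'tool-x angle', 0.207)
```

View pics/t3.png

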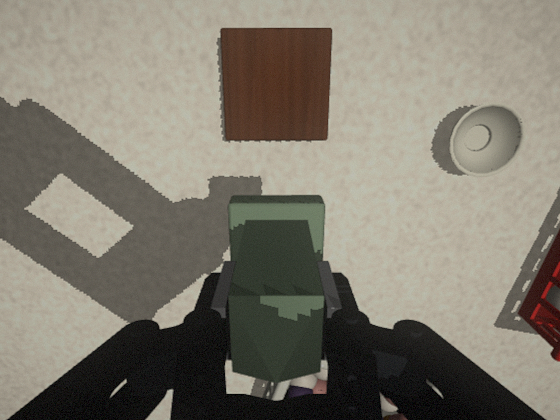

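Run:
```python
from h import *
C=cam("wrist"); im=cv2.imread("pics/t3.png"); hsv=cv2.cvtColor(im,cv2.COLOR_BGR2HSV)
m=((hsv[...,1]>110)&(hsv[...,2]>30)); m[180:]=0; m[:,:180]=0; m[:,380:]=0
c=rect(C,m,.03); print(c); print(goto([.4773,-.306],z=.0985,toolpt=(0,-.0006),yaw=.205))
```

```text
(0.4779, -0.306, 88.4, 88.0, np.float64(0.205))
([-0.09, -7.9, 12.9], 0.002, 'clock', 28.4, 'tool-x angle', 0.207)
```

```bash
python3 -m handwheel '[{"tx":0,"ty":-3,"tz":0,"yaw":0},{"tx":0,"ty":-6,"tz":0,"yaw":0},{"tx":-0.05,"ty":-7.9,"tz":0,"yaw":0},{"tx":-0.05,"ty":-7.9,"tz":3,"yaw":0},{"tx":-0.05,"ty":-7.9,"tz":6,"yaw":0},{"tx":-0.05,"ty":-7.9,"tz":9,"yaw":0},{"tx":-0.05,"ty":-7.9,"tz":11,"yaw":0},{"tx":-0.05,"ty":-7.9,"tz":12,"yaw":0},{"tx":-0.05,"ty":-7.9,"tz":12.4,"yaw":0},{"tx":-0.05,"ty":-7.9,"tz":12.6,"yaw":0},{"tx":-0.05,"ty":-7.9,"tz":12.7,"yaw":0},{"tx":-0.05,"ty":-7.9,"tz":12.7,"yaw":0},{"tx":-0.05,"ty":-7.9,"tz":12.7,"yaw":0}]'; python3 -c "
from h import *
print(goto([.4777,-.306],z=.0985,toolpt=(0,-.0006),yaw=.205))"
```

```text
clock: 29.7
eef_pos: [0.478, -0.3078, 0.1015]
ee_rot: [3.124, 0.321, 0.002]
force: [-0.1, -0.7, -2.5]
width: 0.0309
([0.01, -0.12, 0.3], -0.0, 'clock', 29.7, 'tool-x angle', 0.205)
```

```bash
python3 -m handwheel '[{"tx":0,"ty":-0.12,"tz":0.05,"yaw":0},{"tx":0,"ty":-0.12,"tz":0.15,"yaw":0},{"tx":0,"ty":-0.12,"tz":0.22,"yaw":0},{"tx":0,"ty":-0.12,"tz":0.27,"yaw":0},{"tx":0,"ty":-0.12,"tz":0.3,"yaw":0},{"tx":0,"ty":-0.12,"tz":0.3,"yaw":0},{"tx":0,"ty":-0.12,"tz":0.3,"yaw":0}]'
```

```text
clock: 30.4
eef_pos: [0.4775, -0.3063, 0.0985]
ee_rot: [-3.125, -0.321, -0.0]
force: [-2.5, 2.3, 6.9]
width: 0.0318
```

```bash
python3 -m handwheel '[{"tx":0,"ty":0,"tz":-0.05,"yaw":0},{"tx":0,"ty":0,"tz":-0.05,"yaw":0},{"tx":0,"ty":0,"tz":-0.05,"yaw":0},{"tx":0,"ty":0,"tz":-0.05,"yaw":0},{"tx":0,"ty":0,"tz":-0.05,"yaw":0},{"tx":0,"ty":0,"tz":-0.05,"yaw":0},{"tx":0,"ty":0,"tz":-3,"yaw":0},{"tx":0,"ty":0,"tz":-7,"yaw":0},{"tx":0,"ty":0,"tz":-11,"yaw":0},{"tx":0,"ty":0,"tz":-15,"yaw":0},{"tx":0,"ty":3,"tz":-17,"yaw":0},{"tx":0,"ty":6,"tz":-17,"yaw":0},{"tx":0,"ty":8,"tz":-17,"yaw":0},{"tx":0,"ty":8,"tz":-17,"yaw":0},{"tx":0,"ty":8,"tz":-17,"yaw":0},{"tx":0,"ty":8,"tz":-17,"yaw":0}]' 0
python3 - <<'E'
from h import *
look("t4",[("plinth_square",.03),("tower",.046)])
C=cam("wrist"); a=.205; u=np.array([np.cos(a),np.sin(a)]); v=np.array([-u[1],u[0]]); c=np.array([.4777,-.306])
im=cv2.imread("pics/t4.png"); big=cv2.resize(im[0:160,200:360],None,fx=4,fy=4,interpolation=cv2.INTER_CUBIC)
for h,L,col in [(.03,.045,(0,0,255)),(.046,.025,(0,255,255))]:
    P=np.array([[*(c+s*L*u+t*L*v),h] for s,t in [(1,1),(1,-1),(-1,-1),(-1,1)]])
    cv2.polylines(big,[np.round((proj(C,P)-[200,0]+.5)*4).astype(int)],True,col,1)
cv2.imwrite("pics/t4c.png",big)
print(goto([.457,.1],z=.273,toolpt=(0,-.075)),robot.get_obs()["joint_positions"])
E
```

```text
clock: 32.0
eef_pos: [0.4933, -0.3836, 0.2674]
ee_rot: [-3.124, -0.322, 0.001]
force: [0.2, -0.4, 0.8]
width: 0.0853
tower mask 0.68 (0.4766, -0.3063, 50.6, 48.7, np.float64(0.204)) [249.0, 56.0, 56.0, 59.0]
tower spot 0.69 [[0.4778, -0.3036]] [278.  83.]
([6.29, -40.64, -0.51], 0.0, 'clock', 32.25, 'tool-x angle', 0.206) [-6.63638713e-01  3.40842773e-01  1.61721516e+00  1.02837155e-04
  1.18353867e+00 -8.69243713e-01]
```

View pics/t4c.png

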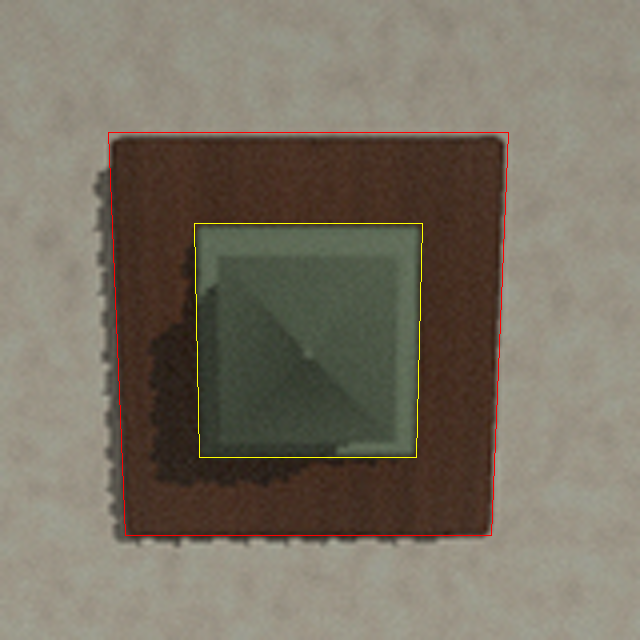

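Tower is centred and parallel on the square plinth. Now the gourd on the cork.

```bash
python3 -m handwheel '[{"tx":0.6,"ty":-4,"tz":-0.5,"yaw":0},{"tx":1.2,"ty":-8,"tz":-0.5,"yaw":0},{"tx":1.8,"ty":-12,"tz":-0.5,"yaw":0},{"tx":2.4,"ty":-16,"tz":-0.5,"yaw":0},{"tx":3,"ty":-20,"tz":-0.5,"yaw":0},{"tx":3.6,"ty":-24,"tz":-0.5,"yaw":0},{"tx":4.2,"ty":-28,"tz":-0.5,"yaw":0},{"tx":4.8,"ty":-32,"tz":-0.5,"yaw":0},{"tx":5.6,"ty":-36,"tz":-0.5,"yaw":0},{"tx":6.3,"ty":-39,"tz":-0.5,"yaw":0},{"tx":6.3,"ty":-40.6,"tz":-0.5,"yaw":0},{"tx":6.3,"ty":-40.6,"tz":-0.5,"yaw":0},{"tx":6.3,"ty":-40.6,"tz":-0.5,"yaw":0},{"tx":6.3,"ty":-40.6,"tz":-0.5,"yaw":0}]'
python3 - <<'E'
from h import *
look("g2",[("gourd",.052),("cork_block",.025)])
print(goto([.4575,.0995],z=.0979))
E
```

```text
clock: 33.65
eef_pos: [0.4728, 0.025, 0.2729]
ee_rot: [3.125, 0.321, 0.0]
force: [0.8, 0.1, 0.4]
width: 0.0854
gourd mask 0.76 (0.4572, 0.0997, 52.4, 52.3, np.float64(0.203)) [248.0, 57.0, 57.0, 60.0]
gourd mask 0.56 (0.4571, 0.1021, 111.3, 83.3, np.float64(0.594)) [201.0, 14.0, 151.0, 137.0]
gourd spot 0.88 [[0.4595, 0.0992]] [278.  90.]
gourd spot 0.59 [[0.6583, 0.0963]] [485. 138.]
cork_block mask 0.74 (0.4574, 0.1019, 119.5, 89.6, np.float64(0.596)) [202.0, 15.0, 148.0, 139.0]
cork_block mask 0.41 (0.4321, -0.1056, 61.6, 49.4, np.float64(0.563)) [192.0, 245.0, 51.0, 46.0]
([0.01, -7.6, 17.49], 0.0, 'clock', 33.9, 'tool-x angle', 0.204)
```

View pics/g2.png

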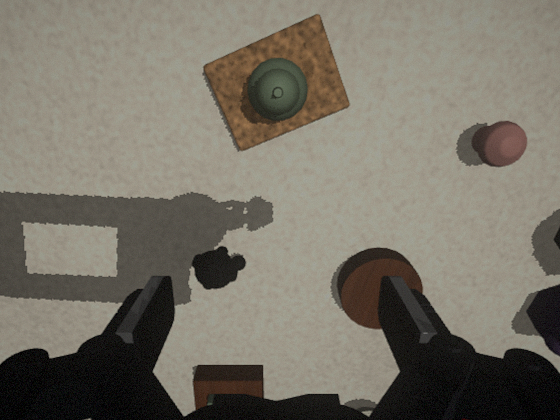

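```bash
python3 -m handwheel '[{"tx":0,"ty":-3,"tz":0,"yaw":0},{"tx":0,"ty":-6,"tz":0,"yaw":0},{"tx":0,"ty":-7.6,"tz":2,"yaw":0},{"tx":0,"ty":-7.6,"tz":5,"yaw":0},{"tx":0,"ty":-7.6,"tz":8,"yaw":0},{"tx":0,"ty":-7.6,"tz":11,"yaw":0},{"tx":0,"ty":-7.6,"tz":14,"yaw":0},{"tx":0,"ty":-7.6,"tz":16.5,"yaw":0},{"tx":0,"ty":-7.6,"tz":17.4,"yaw":0},{"tx":0,"ty":-7.6,"tz":17.4,"yaw":0},{"tx":0,"ty":-7.6,"tz":17.4,"yaw":0}]' 0 && python3 -m handwheel '[{"tx":0,"ty":0,"tz":0,"yaw":0},{"tx":0,"ty":0,"tz":0,"yaw":0},{"tx":0,"ty":0,"tz":0,"yaw":0},{"tx":0,"ty":0,"tz":0,"yaw":0},{"tx":0,"ty":0,"tz":0,"yaw":0},{"tx":0,"ty":0,"tz":0,"yaw":0},{"tx":0,"ty":0,"tz":0,"yaw":0},{"tx":0,"ty":0,"tz":0,"yaw":0},{"tx":0,"ty":0,"tz":0,"yaw":0},{"tx":0,"ty":0,"tz":0,"yaw":0}]' 1 50 && python3 -m handwheel '[{"tx":0,"ty":0,"tz":-0.5,"yaw":0},{"tx":0,"ty":0,"tz":-2,"yaw":0},{"tx":0,"ty":0,"tz":-4,"yaw":0},{"tx":0,"ty":0,"tz":-7,"yaw":0},{"tx":0,"ty":0,"tz":-9,"yaw":0},{"tx":0,"ty":0,"tz":-9,"yaw":0},{"tx":0,"ty":0,"tz":-9,"yaw":0}]'
python3 - <<'E'
from h import *
print(goto([.6239,-.0997],toolpt=(0,-.08)))
E
```

```text
clock: 35.0
eef_pos: [0.4578, 0.1001, 0.0995]
ee_rot: [-3.125, -0.321, -0.001]
force: [1.4, 0.5, 0.3]
width: 0.0855
clock: 36.0
eef_pos: [0.4578, 0.1002, 0.0995]
ee_rot: [-3.125, -0.322, -0.002]
force: [0.3, -0.3, 6.0]
width: 0.0324
clock: 36.7
eef_pos: [0.4569, 0.1, 0.1885]
ee_rot: [-3.125, -0.321, -0.0]
force: [-0.1, -0.7, -3.7]
width: 0.0319
([12.28, 30.95, 0.0], 0.0, 'clock', 36.7, 'tool-x angle', 0.205)
```

```bash
python3 -m handwheel '[{"tx":1.4,"ty":3.5,"tz":0,"yaw":0},{"tx":2.8,"ty":7,"tz":0,"yaw":0},{"tx":4.2,"ty":10.5,"tz":0,"yaw":0},{"tx":5.6,"ty":14,"tz":0,"yaw":0},{"tx":7,"ty":17.5,"tz":0,"yaw":0},{"tx":8.4,"ty":21,"tz":0,"yaw":0},{"tx":9.8,"ty":24.5,"tz":0,"yaw":0},{"tx":11.2,"ty":28,"tz":0,"yaw":0},{"tx":12.3,"ty":31,"tz":0,"yaw":0},{"tx":12.3,"ty":31,"tz":0,"yaw":0},{"tx":12.3,"ty":31,"tz":0,"yaw":0},{"tx":12.3,"ty":31,"tz":0,"yaw":0}]'
python3 - <<'E'
from h import *
look("g3",[("plinth_round",.03)])
print(goto([.6239,-.0997],z=.1045))
E
```

```text
clock: 37.9
eef_pos: [0.6395, -0.1775, 0.1871]
ee_rot: [-3.124, -0.322, 0.004]
force: [-0.8, 0.9, -3.8]
width: 0.032
plinth_round mask 0.75 (0.6239, -0.0997, 94.2, 94.1, np.float64(-0.943)) [214.0, 17.0, 131.0, 137.0]
plinth_round spot 0.78 [[0.6263, -0.0984]] [281.  86.]
plinth_round spot 0.35 [[0.4775, -0.3045]] [ 86. 273.]
([0.0, -7.94, 8.4], 0.0, 'clock', 38.05, 'tool-x angle', 0.206)
```

View pics/g3.png

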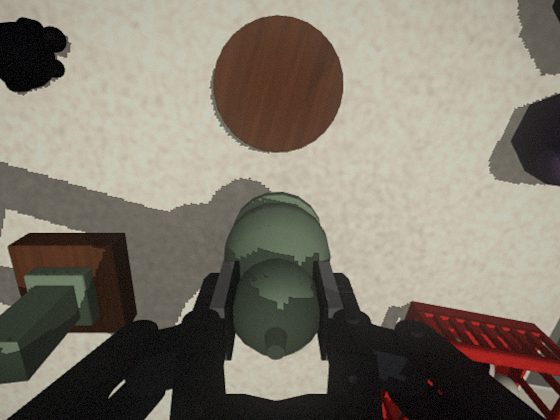

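Gourd hangs upright, and the empty round plinth at (279,84) reads (0.6239,-0.0997), as before. Lower it.

```bash
python3 -m handwheel '[{"tx":0,"ty":-3,"tz":0,"yaw":0},{"tx":0,"ty":-6,"tz":0,"yaw":0},{"tx":0,"ty":-7.9,"tz":0,"yaw":0},{"tx":0,"ty":-7.9,"tz":2,"yaw":0},{"tx":0,"ty":-7.9,"tz":4,"yaw":0},{"tx":0,"ty":-7.9,"tz":6,"yaw":0},{"tx":0,"ty":-7.9,"tz":7.3,"yaw":0},{"tx":0,"ty":-7.9,"tz":7.8,"yaw":0},{"tx":0,"ty":-7.9,"tz":8,"yaw":0},{"tx":0,"ty":-7.9,"tz":8,"yaw":0},{"tx":0,"ty":-7.9,"tz":8,"yaw":0}]'; python3 -c "
from h import *
print(goto([.6239,-.0997],z=.1045))"
```

```text
clock: 39.15
eef_pos: [0.6253, -0.1012, 0.1096]
ee_rot: [3.125, 0.321, 0.002]
force: [-0.5, -0.4, -2.8]
width: 0.0323
([-0.1, -0.18, 0.51], 0.0, 'clock', 39.15, 'tool-x angle', 0.205)
```

```bash
python3 -m handwheel '[{"tx":-0.1,"ty":-0.15,"tz":0.1,"yaw":0},{"tx":-0.1,"ty":-0.15,"tz":0.25,"yaw":0},{"tx":-0.1,"ty":-0.15,"tz":0.35,"yaw":0},{"tx":-0.1,"ty":-0.15,"tz":0.43,"yaw":0},{"tx":-0.1,"ty":-0.15,"tz":0.48,"yaw":0},{"tx":-0.1,"ty":-0.15,"tz":0.5,"yaw":0},{"tx":-0.1,"ty":-0.15,"tz":0.5,"yaw":0}]'
```

```text
clock: 39.85
eef_pos: [0.6237, -0.0998, 0.1045]
ee_rot: [3.125, 0.321, 0.001]
force: [-1.2, -0.1, 5.5]
width: 0.0322
```

```bash
python3 -m handwheel '[{"tx":0,"ty":0,"tz":-0.05,"yaw":0},{"tx":0,"ty":0,"tz":-0.05,"yaw":0},{"tx":0,"ty":0,"tz":-0.05,"yaw":0},{"tx":0,"ty":0,"tz":-0.05,"yaw":0},{"tx":0,"ty":0,"tz":-0.05,"yaw":0},{"tx":0,"ty":0,"tz":-0.05,"yaw":0},{"tx":0,"ty":0,"tz":-3,"yaw":0},{"tx":0,"ty":0,"tz":-7,"yaw":0},{"tx":0,"ty":0,"tz":-11,"yaw":0},{"tx":0,"ty":0,"tz":-15,"yaw":0},{"tx":0,"ty":3,"tz":-17,"yaw":0},{"tx":0,"ty":6,"tz":-17,"yaw":0},{"tx":0,"ty":8,"tz":-17,"yaw":0},{"tx":0,"ty":8,"tz":-17,"yaw":0},{"tx":0,"ty":8,"tz":-17,"yaw":0},{"tx":0,"ty":8,"tz":-17,"yaw":0}]' 0
python3 - <<'E'
from h import *
look("g4",[("plinth_round",.03),("gourd",.057)])
cv2.imwrite("pics/end_scene.png",viewer.get_image("scene")[:,:,::-1])
a=cv2.imread("pics/g4.png"); b=cv2.imread("pics/end_scene.png")
cv2.imwrite("pics/end.png",np.hstack([cv2.resize(a,(400,300)),cv2.resize(b,(400,300),interpolation=cv2.INTER_AREA)]))
E
```

```text
clock: 41.45
eef_pos: [0.6392, -0.1772, 0.2729]
ee_rot: [-3.124, -0.322, 0.002]
force: [0.1, 0.1, -0.7]
width: 0.0852
plinth_round mask 0.79 (0.6235, -0.0995, 94.0, 93.4, np.float64(0.204)) [228.0, 33.0, 99.0, 100.0]
gourd mask 0.79 (0.6242, -0.1012, 53.2, 52.6, np.float64(-1.367)) [249.0, 57.0, 59.0, 62.0]
gourd spot 0.73 [[0.6254, -0.0971]] [280.  84.]
```

View pics/end.png

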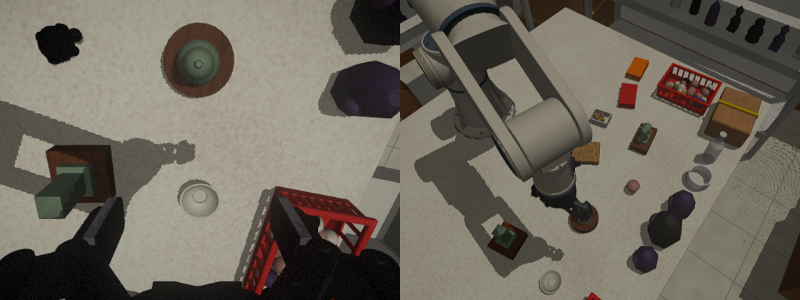

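```bash
python3 -c "
from station import robot
print(robot.get_obs()['clock'],robot.job_done())"
```

```text
the job is handed in; nothing more can be done
41.75 None
```

All three carvings now stand upright on the plinths that match their feet, and the job is handed in at 41.75 s of the 128 s allowed.

I put the gourd on the cork first. Then I moved the elephant to the oblong plinth, the tower to the square one, and the gourd to the round one. Each was lowered until the wrist felt light contact (3 to 8 N), then released.

Last checks, from wrist pictures taken over each plinth:

- **Elephant:** lengthwise, parallel to the plinth and centred within about 1 mm by the overlay. The network's elephant mask centred about 6 mm off along its length. That mask takes in the overhanging head and ears, so I went by the foot plate instead.
- **Tower:** fitted at 0.204 rad against 0.205 for the plinth, and centred within about 1 mm.
- **Gourd:** its bulb centred about 1.8 mm from the plinth's centre. The network's point for its origin came out about 3 mm off the other way, within its usual scatter.

I didn't move the mushroom, tortoise or dish, and they look in place in the last pictures. I did not measure them again. Nothing fell, and the wrist force stayed below 10 N in every reading.

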